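Put the hand stamp away in its screw-cap pot

ROBOT

A 6-joint arm with a two-finger parallel gripper is mounted at the origin on a cart in front of the work surface, level with it; the furniture and walls round the work are solid. World frame = base frame: x ahead of the robot, y to its left, z up, the work surface at z = 0. Lengths are in m, angles in rad, forces in N, time in s.
With the tool pointing down it reaches from about 0.3 to 0.825 m from the base axis. Payload 5.4 kg.
Tool frame: the origin (TCP) lies at the very end of the fingers, on their centre line; the grasp point (between the pads) lies 19 mm behind it (grip_depth is the distance from the TCP to the grasp point, in m); z points along the fingers, y is the line along which they close (so a half turn about z gives the same grasp; the last joint's range is limited). The gripper opens to 92 mm and grips with 3 to 60 N. Pads are 20 mm wide; open, the fingers measure 128 mm over their backs; the gripper's body (75 mm by 189 mm) begins 69 mm behind the grasp point.
Start: joints at [-1.544, 0.158, 1.597, -0, 1.386, -0.21], TCP at [0.135, -0.559, 0.215] pointing down, gripper open.
Joint ranges: [-2.91, 2.91], [-0.94, 2.29], [0.18, 2.7], [-1.29, 4.43], [0.17, 2.64], [-3, 3]. Speed limits (rad/s): [2.57, 2.57, 3.14, 3.14, 3.14, 3.14].

INTERFACE

Orientations are given as a unit quaternion [w, x, y, z].
In Python, from plant import * gives the robot as it stands.
- The arm moves only by the tool apply_moves, never from a script. Its argument "deltas" is a list that holds one entry, the list of rows, each a list of 6 numbers: the shift along the tool's x, y, z normalised to -1 to 1, where 1 is 0.04 m, then the turn, a rotation vector about the tool's x, y, z normalised to -1 to 1, where 1 is 0.12 rad. A call has exactly 8 rows; each row shifts and turns the commanded pose from where the row before left it, along the tool's axes as they then stand; what a row does not reach is not made up. A row lasts 1/10 s, in which the tool goes at most 50 mm and 8.59 degrees, less where a joint would pass 70% of its speed; a pose out of reach is approached as far as the arm can. A call with a number of a shift or a turn outside -1 to 1 is refused whole. A call with a gripper value outside its range is refused whole. "jaw" is the opening, from 0 (shut) to 1 (fully open), set as the call begins (left out, the last holds). The fingers move at their own pace and stop on an object; the grip force is fixed at half the most. Time passes only in rows, so rows that do not move let the fingers close, or fill a call up. It gives the time, the measured TCP pose, the force, the opening and the grip force at its end, in the units of the state.
- get_state(): the state, without advancing time (a new reading comes with each control period).
- get_image(name): name is "scene" or "top" or "wrist"; returns a dict with "color" (480x640x3 uint8, blue, green, red), "fx", "fy", "cx", "cy" (pixels), "rvec" (rotation vector, rad) and "tvec" (3), from world to camera coordinates, as OpenCV has them. Camera axes: x right, y down, z forward; pixel columns grow to the right and rows downward; lengths in m; the calibration is good to about 2 mm. A picture is of the moment at which its call begins. There is no depth.
- close_job(): hands the job in; it is judged then, once.
The state is a dict: "time_s": time; "qpos": joint angles; "joint_velocities": joint speeds; "joint_torque": joint torques, N m; "tool_pos": TCP position; "eef_rot": TCP orientation; "ft_force": force on the tool from outside, world axes, zero at the start; "wrist_torque": the same for the moment, N m; "finger_gap": finger opening in m; "grip_force": force on a finger pad.
Only numpy, scipy, OpenCV 4.12 (cv2) and the standard library are available. Lean on these libraries where they do the work, as an engineer would, in place of code of your own. Each camera call takes 0.05 s, during which the arm holds its last target. There are 200 camera calls.

TASK

Put the hand stamp away in its black pot: unscrew the red cap and swing it well aside on its arm, lower the stamp into the pot (do not let it drop) so that it stands upright on the pad and let go. Then swing the cap back over the mouth and screw it fully home, leaving the steel flange and the loupe beside it where they are.

Things in the scene. Friction and masses are not known exactly. Their poses are not given: they have to be found in the camera images.
- pot: Round black stamp pot on a dark steel foot plate, fixed to the desk (its position and yaw differ from start to start). Origin on the desk under the pot's axis, z up. Outer diameter 122 mm, mouth 110 mm inside, rim at 102 mm height, inner floor (blue felt pad) at 14 mm. The foot plate is 250 x 134 x 6 mm, from x = -67 mm to +183 mm of the pot's frame. A steel post stands at x = +115 mm of the pot's frame; the cap's swing arm turns about it.
- pot_floor (a point): Centre of the pot's inner floor, 14 mm above the desk.
- post_axis (a point): Point on the vertical axis of the swing arm, 115 mm from the cap's axis, at rim height, 102 mm above the desk. The flat steel arm is 24 mm wide, ends in a disc of 68 mm diameter on top of the cap, and its top is 20 mm above this point; over the post itself a round hub reaches 26 mm above this point.
- cap_grip (a point): Point on the cap's axis at mid height of its round grip. The red cap is a disc of 122 mm diameter and 14 mm thickness with a fluted round grip of 52 mm diameter and 30 mm height above it; the grip's sides are free from 13 mm below to 13 mm above this point (the steel arm lies 17 mm below it), so that it can be held from above at any yaw. Always 139 mm above the desk. This frame turns with the cap.
- pot_cap (a joint): Turn of the cap relative to the arm, rad: 0 = screwed home (stop), 1.4 = unscrewed (stop); grows counter-clockwise from above; stays where left (0.12 N m friction). The cap does not rise. A red lug on its edge (71 mm from the axis, 14 mm down outside the wall) hooks the pot: the arm swings off or fully back only beyond about 1.2. At home a white line on the cap points at a white mark on the pot.
- pot_arm (a joint): Swing of the arm about its post, rad: 0 = cap exactly over the mouth (stop), 1.75 = fully aside (stop); grows clockwise seen from above, and stays where it is left (about 0.12 N m of friction). At 0 the cap's axis lies on the pot's axis; at angle s the direction from the post to the cap is that of the pot's -x axis turned clockwise by s. The pot is open enough to load beyond 1.1.
- stamp: Hand stamp standing upright: black rectangular base 22 x 36 x 16 mm, thin neck, orange turned handle head of 24 mm greatest diameter from 39 to 74 mm above its underside. Origin at the centre of its underside, z up its handle. 74 mm tall, about 45 g. Grip the head about 56 mm above the underside.
- flange: Bystander: turned grey steel flange, 58 mm diameter, 30 mm tall, loose. Origin at the centre of its underside.
- loupe: Bystander: black inspection loupe, 35 mm diameter, 40 mm tall, loose. Origin at the centre of its underside.
There are look-alikes about, which are no part of the job. There is more than one size of the stamp; the one meant has the size given above.

How it is judged:
On the way, in this order (a step that is already met when the one before it is completed fails the run):
1. the cap is unscrewed (value of joint pot_cap above 1.15 rad), for 0.1 s.
2. the cap is swung well aside (value of joint pot_arm above 1 rad), for 0.1 s.
3. the stamp stands upright in the pot, let go (z of stamp in the frame of pot below 0.022 m and horizontal distance between stamp and pot_floor below 0.05 m and angle between stamp's own z axis and vertical below 0.15 rad and contact force between the fingers and stamp below 0.05 N and linear speed of stamp below 0.02 m/s), for 0.2 s.
4. the cap is swung back over the mouth (value of joint pot_arm below 0.08 rad), for 0.1 s.
5. the cap is screwed home (value of joint pot_cap below 0.15 rad), for 0.1 s.
At the end, for the whole second after the job is handed in: The stamp stands upright (within 0.15 rad) and at rest on the pot's floor (underside less than 8 mm above it), the arm is back over the mouth (within 0.08 rad) and the cap is screwed home (within 0.15 rad) (value of joint pot_arm below 0.08 rad and value of joint pot_cap below 0.15 rad and z of stamp in the frame of pot below 0.022 m and horizontal distance between stamp and pot_floor below 0.05 m and angle between stamp's own z axis and vertical below 0.15 rad and linear speed of stamp below 0.02 m/s); the robot touches nothing.
It fails at once if the stamp is dropped into the pot (falls freely at over 0.5 m/s) (horizontal distance between stamp and pot_floor below 0.055 m and height (world z) of stamp below 0.15 m and linear speed of stamp above 0.5 m/s and contact force between the fingers and stamp below 0.05 N).
It fails at once if the flange is moved by more than 30 mm (distance of flange from where it was at the start of the episode above 0.03 m).
It fails at once if the loupe is moved by more than 30 mm (distance of loupe from where it was at the start of the episode above 0.03 m).
It also fails if it takes over 72 s, if anything falls off the work surface, if the arm or the gripper's body presses on something with over 40 N, if the wrist force passes 120 N, or if a joint passes its speed limit or range.

## Working session

There is one attempt and no reset: what is moved stays moved. The work goes in short steps, Python scripts to look and compute and a tool call to move; the robot and the scene stay as the last step left them, time stands still between calls to the robot, and variables do not carry over. Pictures are saved under pics/ and viewed, at most 10 in all, crops included, and the job is handed in when it is done.

Besides the shell and the picture viewer there is one more tool, called after "Emit:" as name(argument=value, ...) on one line, values as JSON. apply_moves: Moves the arm, as the interface text tells. Scaled input: -1 to 1 covers 0.04 m each way for a shift and 0.12 rad each way for a turn. Its arguments: {"type":"object","properties":{"deltas":{"type":"array"},"jaw":{"type":"number"}},"required":["deltas"]}

```bash
mkdir -p pics
cat > h.py <<'E'
from plant import *
import numpy as np, cv2
def snap(n,f):
    d=get_image(n); cv2.imwrite('pics/'+f,d['color']); np.save('pics/'+f+'.npy',{k:v for k,v in d.items() if k!='color'},allow_pickle=True); return d
def ray(f,u,v,z):
    d=np.load('pics/'+f+'.npy',allow_pickle=True).item()
    R=cv2.Rodrigues(np.array(d['rvec'],float))[0]; t=np.array(d['tvec'],float).ravel()
    c=-R.T@t; r=R.T@np.array([(u-d['cx'])/d['fx'],(v-d['cy'])/d['fy'],1]); return c+r*(z-c[2])/r[2]
def proj(f,P):
    d=np.load('pics/'+f+'.npy',allow_pickle=True).item()
    K=np.array([[d['fx'],0,d['cx']],[0,d['fy'],d['cy']],[0,0,1]])
    return cv2.projectPoints(np.array(P,float).reshape(-1,3),np.array(d['rvec'],float),np.array(d['tvec'],float),K,None)[0].reshape(-1,2)
E
python3 -c "
from h import *
snap('top','t1.png');snap('scene','s1.png');s=get_state();print(s)"; ls
```

```text
{'time_s': 0.1, 'qpos': array([-1.54410345e+00,  1.58977205e-01,  1.59812222e+00,  1.59831701e-05,
        1.38623767e+00, -2.10050210e-01]), 'joint_velocities': array([-0.00259704, -0.00127639, -0.00285871,  0.00115837, -0.00032359,
        0.00072858]), 'joint_torque': array([-6.96678144e-04, -3.86495912e+01, -3.22964966e+01,  7.02536409e-02,
        3.38634476e-02, -4.73155535e-05]), 'tool_pos': array([ 0.13485559, -0.5583608 ,  0.21371439]), 'eef_rot': array([-8.67837864e-04,  9.93002062e-01,  1.18093796e-01,  8.76735850e-05]), 'ft_force': array([ 0.67180753, -0.14907653, -0.20446209]), 'wrist_torque': array([ 0.02034884,  0.04183262, -0.028014  ]), 'grip_force': 0.0, 'finger_gap': 0.09200768100968487}
h.py
pics
```

View pics/t1.png

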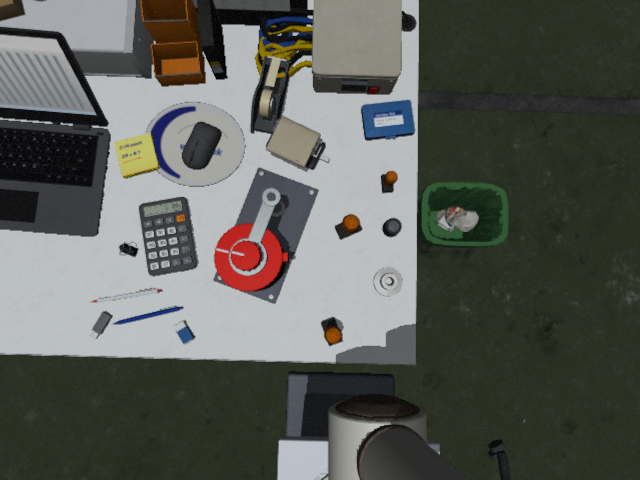

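View pics/s1.png

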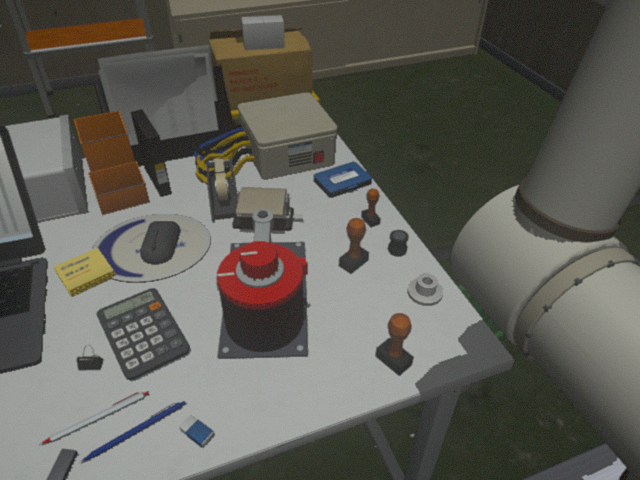

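The top view shows the pot's red cap at (252,256), its hub at (270,197), and stamps at (390,178), (350,223) and (332,333). The loupe is at (392,227) and the flange at (388,282). The scene view shows the same three stamps in different sizes, with heads at (372,193), (357,231) and (400,328).

Run:
```python
from h import *
def P(f):
    d=np.load('pics/'+f+'.npy',allow_pickle=True).item()
    K=np.array([[d['fx'],0,d['cx']],[0,d['fy'],d['cy']],[0,0,1]]);R=cv2.Rodrigues(np.array(d['rvec'],float))[0]
    return K@np.c_[R,np.array(d['tvec'],float).ravel()]
def blobs(f,regs):
    hsv=cv2.cvtColor(cv2.imread('pics/'+f),cv2.COLOR_BGR2HSV); o=[]
    for u,v,r in regs:
        m=cv2.inRange(hsv,(5,120,60),(20,255,255)); k=np.zeros_like(m); k[v-r:v+r,u-r:u+r]=m[v-r:v+r,u-r:u+r]
        n,l,s,c=cv2.connectedComponentsWithStats(k); i=1+np.argmax(s[1:,4]); o.append((c[i],s[i]))
    return o
a=blobs('t1.png',[(390,178,18),(350,223,18),(332,333,20)]); b=blobs('s1.png',[(372,205,25),(357,235,25),(398,335,30)])
for x,y in zip(a,b):
    X=cv2.triangulatePoints(P('t1.png'),P('s1.png'),x[0],y[0]); X=(X[:3]/X[3]).ravel()
    e=proj('s1.png',[X,X+[0,0,.01]]); print(X,x[1],y[1],'px/10mm vert',np.linalg.norm(e[1]-e[0]), proj('t1.png',[X])-x[0])
for n,u,v,z in [('grip',246,255,.154),('hub',271,197,.128),('disc',252,257,.116),('loupe',393,227,.04),('flange',389,281,.02),('c1',261,172,.006),('c2',315,190,.006),('c3',272,298,.006),('c4',None,None,0)]:
    if u: print(n,ray('t1.png',u,v,z))
im=cv2.imread('pics/t1.png'); i2=cv2.imread('pics/s1.png')
A=cv2.resize(im[150:350,205:405],(600,600),interpolation=2)
cv2.imwrite('pics/c1.png',A)
B=np.hstack([cv2.resize(i2[180:300,320:420],(400,480),interpolation=2),cv2.resize(i2[290:410,350:450],(400,480),interpolation=2)])
cv2.imwrite('pics/c2.png',B)
```

```text
[ 0.70106058 -0.04633431 -0.03810539] [386 171  11  12 108] [349 219  16  11 146] px/10mm vert 3.819168607621964 [[-6.4761494  -3.43042385]]
[0.57161745 0.03348126 0.08517681] [343 215  17  17 218] [349 219  16  16 200] px/10mm vert 4.644098858022948 [[0.30930858 0.1715106 ]]
[0.36316426 0.06139237 0.08507794] [325 327  17  17 216] [391 314  19  22 302] px/10mm vert 4.757771312288585 [[0.32534888 0.19747929]]
grip [0.50027757 0.21637349 0.154     ]
hub [0.60748085 0.18021171 0.128     ]
disc [0.49991221 0.21114859 0.116     ]
loupe [ 0.57294247 -0.05360094  0.04      ]
flange [ 0.46696761 -0.05042357  0.02      ]
c1 [0.68401788 0.21499827 0.006     ]
c2 [0.64983443 0.10261665 0.006     ]
c3 [0.42651089 0.18245104 0.006     ]
```

View pics/c1.png

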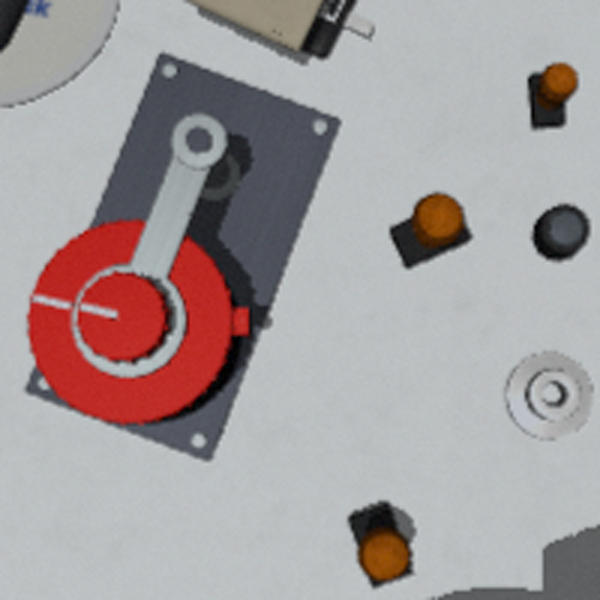

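The crop shows the pot plate's corners at about (163,53), (341,122) and (212,460), and the grip centre at (123,317). The smallest stamp, at (558,82), is the right one: the other two have their heads at 85 mm, which is too tall.

Run:
```python
from h import *
from scipy.optimize import least_squares
c=lambda u,v:np.array([u/3+205,v/3+150])
obs=[((.183,.067,.006),c(163,53)),((.183,-.067,.006),c(341,122)),((-.067,-.067,.006),c(212,460)),((0,0,.154),c(123,317)),((.115,0,.128),c(200,141)),((-.067,.067,.006),c(26,389))]
L=np.array([o[0] for o in obs]);U=np.array([o[1] for o in obs])
def f(p):
    C,S=np.cos(p[2]),np.sin(p[2]); W=np.c_[p[0]+C*L[:,0]-S*L[:,1],p[1]+S*L[:,0]+C*L[:,1],L[:,2]]
    return (proj('t1.png',W)-U).ravel()
r=least_squares(f,[.5,.216,-.32]);print(r.x,r.fun.reshape(-1,2).round(2))
print('head',ray('t1.png',*c(558,82),.062),'base',ray('t1.png',*c(547,100),.016))
h=ray('t1.png',*c(558,82),.062);print(proj('s1.png',[h]),'small head scene px should be ~(373,193)')
```

```text
[ 0.49944639  0.21650116 -0.3350267 ] [[-0.37 -0.62]
 [ 0.98 -0.72]
 [-0.32  0.96]
 [-0.1  -0.18]
 [ 0.2  -0.29]
 [-0.39  0.83]]
head [ 0.66709954 -0.04470811  0.062     ] base [ 0.66613364 -0.04474212  0.016     ]
[[372.70630945 194.49673362]] small head scene px should be ~(373,193)
```

Emit:
apply_moves(deltas=[[[0, 0, 0, 0, 0, 0.986], [0, 0, 0, 0, 0, 0.986], [0.66, -0.9, 0, 0, 0, 0], [0.66, -0.9, 0, 0, 0, 0], [0.66, -0.9, 0, 0, 0, 0], [0.66, -0.9, 0, 0, 0, 0], [0.66, -0.9, 0, 0, 0, 0], [0.66, -0.9, 0, 0, 0, 0]]], jaw=1)

```text
time_s: 0.9
tool_pos: [0.2939, -0.3411, 0.2142]
eef_rot: [-0.0, 1.0, -0.0, -0.0]
ft_force: [0.4, -0.1, 0.4]
finger_gap: 0.0919
grip_force: 0.0
```

Emit:
apply_moves(deltas=[[[0.66, -0.9, 0, 0, 0, 0], [0.66, -0.9, 0, 0, 0, 0], [0.66, -0.9, 0, 0, 0, 0], [0.5, -0.95, 0, 0, 0, 0], [0.25, -0.95, 0, 0, 0, 0], [0.25, -0.95, 0, 0, 0, 0], [0.25, -0.95, 0, 0, 0, 0], [0.25, -0.95, 0, 0, 0, 0]]])

```text
time_s: 1.7
tool_pos: [0.4323, -0.0432, 0.2143]
eef_rot: [-0.0, 1.0, 0.0, -0.0]
ft_force: [-0.0, 0.1, 0.2]
finger_gap: 0.0917
grip_force: 0.0
```

Emit:
apply_moves(deltas=[[[0.24, -0.928, 0, 0, 0, 0], [0.24, -0.928, 0, 0, 0, 0], [0.24, -0.928, 0, 0, 0, 0], [0.24, -0.928, 0, 0, 0, 0], [0.24, -0.928, 0, 0, 0, 0], [0.24, -0.928, 0, 0, 0, 0], [0.24, -0.928, 0, 0, 0, 0], [0, 0, 0, 0, 0, 0]]])

```text
time_s: 2.5
tool_pos: [0.4994, 0.2184, 0.2139]
eef_rot: [-0.001, 1.0, 0.002, -0.0]
ft_force: [-0.2, -0.4, -0.8]
finger_gap: 0.0919
grip_force: 0.0
```

Run:
```python
from h import *
s=get_state();print(s['tool_pos'],s['qpos'],s['ft_force'])
snap('wrist','w1.png'); print(proj('w1.png',[[.4995,.2165,.154]]))
```

```text
[0.49935272 0.21842794 0.21390341] [1.89782439e-01 8.18759298e-02 1.68197809e+00 1.28294236e-03
 1.37847522e+00 1.75588374e+00] [-0.1972176  -0.42751852 -0.80759653]
[[326.57298931 263.12778354]]
```

View pics/w1.png

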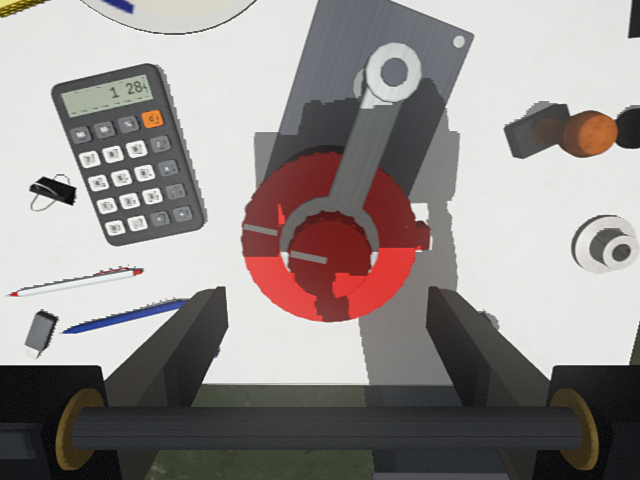

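The wrist view shows the grip's top circle at about (331,254) and the hub at (394,72).

Run:
```python
from h import *
h=np.array([.4995+.115*np.cos(.335),.2165-.115*np.sin(.335),.128])
print(h,proj('w1.png',[h]),ray('w1.png',394,72,.128),ray('w1.png',331,254,.154),ray('w1.png',307,257,.154))
t=np.linspace(0,2*np.pi,80)
im=cv2.imread('pics/w1.png')
for c,r,z in [((.4995,.2165),.026,.154),((.4995,.2165),.061,.116),(h[:2],.017,.128),((.4995,.2165),.034,.122)]:
    cv2.polylines(im,[proj('w1.png',np.c_[c[0]+r*np.cos(t),c[1]+r*np.sin(t),0*t+z]).astype(np.int32)],1,(255,255,0),1)
cv2.imwrite('pics/w1o.png',cv2.resize(im[20:350,220:470],(600,792//1)[:2] if 0 else (450,594)))
```

```text
[0.60810719 0.17869155 0.128     ] [[392.25651302  72.43506918]] [0.60834587 0.17768914 0.128     ] [0.50527521 0.21388998 0.154     ] [0.50333461 0.22817968 0.154     ]
```

View pics/w1o.png

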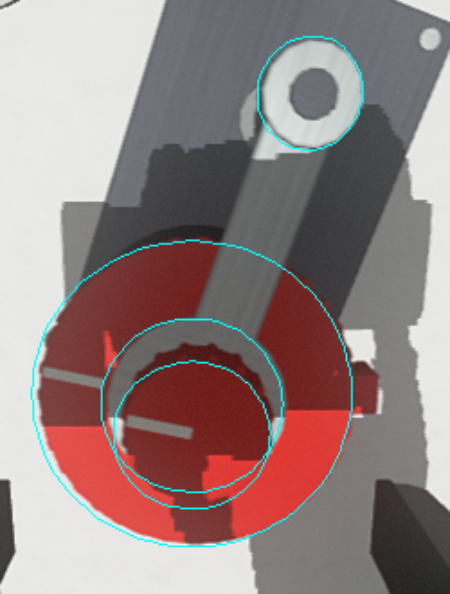

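The overlay matches the cap and hub to about 1 mm, so I'm descending onto the grip.

Emit:
apply_moves(deltas=[[[0, 0.06, 0.72, 0, 0, 0], [0, 0, 0.72, 0, 0, 0], [0, 0, 0.5, 0, 0, 0], [0, 0, 0.24, 0, 0, 0], [0, 0, 0, 0, 0, 0], [0, 0, 0, 0, 0, 0], [0, 0, 0, 0, 0, 0], [0, 0, 0, 0, 0, 0]]])

```text
time_s: 3.35
tool_pos: [0.5004, 0.2126, 0.1287]
eef_rot: [-0.0, 1.0, 0.0, 0.001]
ft_force: [0.3, 0.4, -0.0]
finger_gap: 0.092
grip_force: 0.0
```

Emit:
apply_moves(deltas=[[[0, 0, 0, 0, 0, 0], [0, 0, 0, 0, 0, 0], [0, 0, 0, 0, 0, 0], [0, 0, 0, 0, 0, 0], [0, 0, 0, 0, 0, 0], [0, 0, 0, 0, 0, 0], [0, 0, 0, 0, 0, 0], [0, 0, 0, 0, 0, 0]]], jaw=0)

```text
time_s: 4.15
tool_pos: [0.4994, 0.217, 0.1275]
eef_rot: [-0.004, 1.0, -0.0, 0.001]
ft_force: [2.0, 16.0, -3.6]
finger_gap: 0.051
grip_force: 30.0
```

Emit:
apply_moves(deltas=[[[0, -0.1, 0, 0, 0, 0], [0, 0, 0, 0, 0, -0.6], [0, 0, 0, 0, 0, -0.9], [0, 0, 0, 0, 0, -0.9], [0, 0, 0, 0, 0, -0.9], [0, 0, 0, 0, 0, -0.9], [0, 0, 0, 0, 0, -0.9], [0, 0, 0, 0, 0, 0]]])

```text
time_s: 4.95
tool_pos: [0.4995, 0.2173, 0.1274]
eef_rot: [-0.001, 0.953, 0.301, 0.0]
ft_force: [-0.5, 4.4, -0.4]
finger_gap: 0.0509
grip_force: 30.0
```

Emit:
apply_moves(deltas=[[[0, 0, 0, 0, 0, -0.9], [0, 0, 0, 0, 0, -0.9], [0, 0, 0, 0, 0, -0.9], [0, 0, 0, 0, 0, -0.9], [0, 0, 0, 0, 0, -0.9], [0, 0, 0, 0, 0, -0.9], [0, 0, 0, 0, 0, -0.7], [0, 0, 0, 0, 0, 0]]])

```text
time_s: 5.75
tool_pos: [0.4995, 0.2164, 0.1273]
eef_rot: [-0.0, 0.784, 0.621, -0.0]
ft_force: [-0.5, 0.9, -0.1]
finger_gap: 0.0516
grip_force: 30.0
```

Run:
```python
from h import *
s=get_state();print(s['tool_pos'],s['eef_rot'],s['qpos'],s['ft_force'],s['wrist_torque'])
snap('scene','s2.png');d=snap('top','t2.png');cv2.imwrite('pics/t2c.png',cv2.resize(d['color'][160:310,190:340],(600,600)))
```

```text
[0.49946951 0.21638112 0.12729969] [-1.09323932e-04  7.83679091e-01  6.21165871e-01 -1.77724677e-04] [1.86702997e-01 1.63814718e-01 1.77047573e+00 3.03081813e-05
 1.20771856e+00 4.17029486e-01] [-0.50851535  0.9292804  -0.11155768] [ 0.12729343  0.0462084  -0.56520612]
```

View pics/t2c.png

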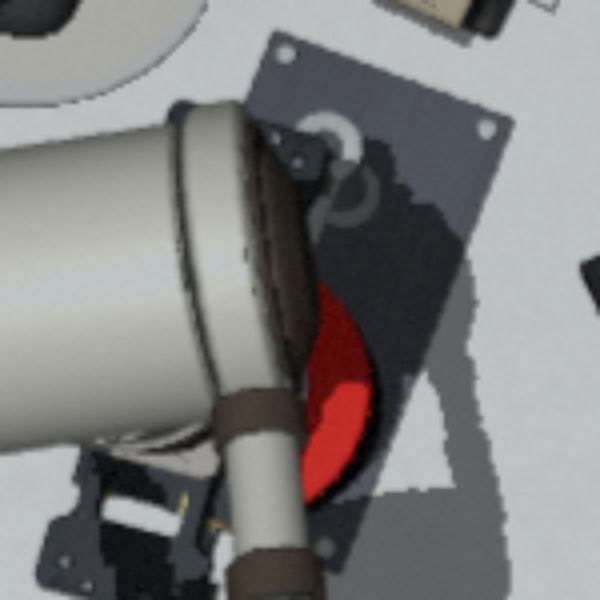

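Emit:
apply_moves(deltas=[[[0.34, 0.057, 0, 0, 0, 1], [0.34, 0.057, 0, 0, 0, 1], [0.34, 0.057, 0, 0, 0, 1], [0.34, 0.057, 0, 0, 0, 1], [0, 0, 0, 0, 0, 0], [0, 0, 0, 0, 0, 0], [0, 0, 0, 0, 0, 0], [0, 0, 0, 0, 0, 0]]])

```text
time_s: 6.65
tool_pos: [0.5282, 0.2621, 0.1272]
eef_rot: [-0.0, 0.908, 0.419, -0.001]
ft_force: [-5.1, -0.2, 3.4]
finger_gap: 0.0513
grip_force: 30.0
```

Run:
```python
from h import *
s=get_state();p=s['tool_pos'];q=s['eef_rot'];print(p,2*np.arctan2(q[2],q[1]),s['ft_force'],s['wrist_torque'])
d=p[:2]-[.608,.179];print(np.hypot(*d),2.807-np.arctan2(d[1],d[0]))
```

```text
[0.52815837 0.26210678 0.12724347] 0.8649568460279881 [-5.11181039 -0.20972824  3.44968019] [-0.17159126  0.9040928  -0.46225976]
0.11524505876441998 0.470840795600032
```

Emit:
apply_moves(deltas=[[[0.34, 0.057, 0, 0, 0, 1], [0.34, 0.057, 0, 0, 0, 1], [0.34, 0.057, 0, 0, 0, 1], [0.34, 0.057, 0, 0, 0, 1], [0.34, 0.057, 0, 0, 0, 1], [0.34, 0.057, 0, 0, 0, 1], [0.34, 0.057, 0, 0, 0, 1], [0, 0, 0, 0, 0, 0]]])

```text
time_s: 7.45
tool_pos: [0.6173, 0.2945, 0.1273]
eef_rot: [-0.001, 1.0, 0.011, -0.001]
ft_force: [-7.1, 4.0, 3.9]
finger_gap: 0.0517
grip_force: 30.0
```

Emit:
apply_moves(deltas=[[[0.34, 0.057, 0, 0, 0, 1], [0.34, 0.057, 0, 0, 0, 1], [0, 0, 0, 0, 0, 0], [0, 0, 0, 0, 0, 0], [0, 0, 0, 0, 0, 0], [0, 0, 0, 0, 0, 0], [0, 0, 0, 0, 0, 0], [0, 0, 0, 0, 0, 0]]])

```text
time_s: 8.25
tool_pos: [0.6439, 0.2893, 0.1273]
eef_rot: [-0.001, 0.994, -0.107, -0.0]
ft_force: [-3.9, 3.0, 0.8]
finger_gap: 0.0513
grip_force: 30.0
```

Run:
```python
from h import *
s=get_state();p=s['tool_pos'];q=s['eef_rot'];print(p,2*np.arctan2(q[2],q[1]),s['ft_force'],s['wrist_torque'],s['qpos'])
d=p[:2]-[.608,.179];print(np.hypot(*d),2.807-np.arctan2(d[1],d[0]))
```

```text
[0.64388801 0.28927632 0.12732803] -0.2141274457739621 [-3.94667963  3.01837623  0.8405094 ] [ 0.76289045  0.6548176  -0.60063912] [0.25042407 0.55928857 1.26327055 0.00252628 1.31898238 2.03471846]
0.11596902526817167 1.550830894337931
```

Emit:
apply_moves(deltas=[[[0, 0, 0, 0, 0, 0], [0, 0, 0, 0, 0, 0], [0, 0, 0, 0, 0, 0], [0, 0, 0, 0, 0, 0], [0, 0, 0, 0, 0, 0], [0, 0, -0.5, 0, 0, 0], [0, 0, -0.9, 0, 0, 0], [0, 0, -0.9, 0, 0, 0]]], jaw=1)

```text
time_s: 9.05
tool_pos: [0.6441, 0.2878, 0.2196]
eef_rot: [0.0, 0.994, -0.108, -0.001]
ft_force: [-0.3, -0.7, 0.5]
finger_gap: 0.0918
grip_force: 0.0
```

Emit:
apply_moves(deltas=[[[0.29, 0.99, 0, 0, 0, 0], [0.29, 0.99, 0, 0, 0, 0], [0.29, 0.99, 0, 0, 0, 0], [0.29, 0.99, 0, 0, 0, 0], [0.29, 0.99, 0, 0, 0, 0], [0.29, 0.99, 0, 0, 0, 0], [0.29, 0.99, 0, 0, 0, 0], [0.29, 0.99, 0, 0, 0, 0]]], jaw=0.65)

```text
time_s: 9.85
tool_pos: [0.6674, -0.0431, 0.2196]
eef_rot: [0.0, 0.994, -0.108, 0.0]
ft_force: [1.1, 0.0, -0.4]
finger_gap: 0.0598
grip_force: 0.0
```

Run:
```python
from h import *
s=get_state();print(s['tool_pos'],s['eef_rot'],s['joint_velocities'].round(2))
d=snap('wrist','w2.png');im=d['color'].copy();t=np.linspace(0,2*np.pi,60)
for r,z in [(.012,.062),(.012,.05)]:
    cv2.polylines(im,[proj('w2.png',np.c_[.667+r*np.cos(t),-.0447+r*np.sin(t),0*t+z]).astype(np.int32)],1,(255,255,0),1)
cv2.imwrite('pics/w2o.png',im)
d=snap('top','t3.png')
im=np.hstack([im,cv2.resize(d['color'][140:320,200:425],(600,480))]);cv2.imwrite('pics/m2.png',cv2.resize(im,(800,310)))
```

```text
[ 0.66737098 -0.0430516   0.21955457] [ 7.97355887e-05  9.94189051e-01 -1.07647943e-01  2.14033783e-04] [-0.61  0.12 -0.15  0.    0.03 -0.6 ]
```

View pics/m2.png

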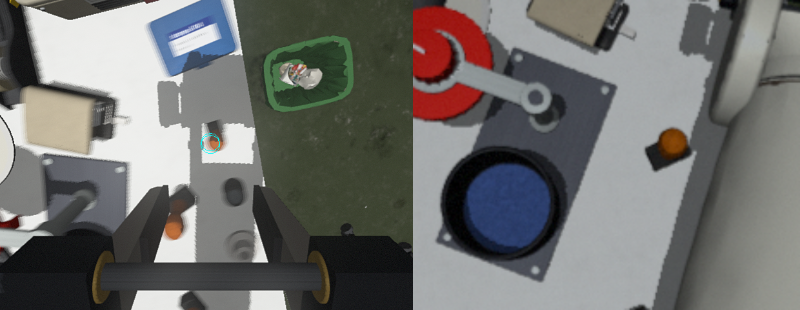

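The left wrist view shows the small stamp's head at about (213,144), right by the predicted circle. The right top view shows the pot open at (507,205) and the cap swung aside.

Run:
```python
from h import *
from scipy.optimize import least_squares
s=get_state();print(s['tool_pos'],s['eef_rot'])
d=snap('wrist','w3.png');hsv=cv2.cvtColor(d['color'],cv2.COLOR_BGR2HSV)
p=proj('w3.png',[[.667,-.0447,.056]])[0].astype(int);print(p)
m=cv2.inRange(hsv,(5,110,40),(22,255,255));n,l,st,c=cv2.connectedComponentsWithStats(m)
for i in range(1,n):
    if st[i,4]>60: print(c[i],st[i],ray('w3.png',*c[i],.057),ray('w3.png',st[i,0]+st[i,2]/2,st[i,1]+st[i,3]/2,.057))
```

```text
[ 0.66748783 -0.0467369   0.21930875] [ 9.83736866e-04  9.93871770e-01 -1.10534559e-01  2.20746692e-04]
[321 223]
[323.89448441 226.00719424] [311 217  26  20 417] [ 0.66459116 -0.04616651  0.057     ] [ 0.66372919 -0.04606133  0.057     ]
[263.03265941 358.26905132] [250 338  28  37 643] [0.55296995 0.03748252 0.057     ] [0.55458915 0.03610621 0.057     ]
[155.51401121 429.84707766] [ 143  389   34   81 1249] [0.49840263 0.16256859 0.057     ] [0.49780946 0.15810907 0.057     ]
[497.82649842 429.91876972] [ 477  389   35   81 1268] [ 0.42258576 -0.16816296  0.057     ] [ 0.42383049 -0.16498965  0.057     ]
```

Emit:
apply_moves(deltas=[[[-0.04, -0.02, 0.9, 0, 0, 0], [0, 0, 0.9, 0, 0, 0], [0, 0, 0.9, 0, 0, 0], [0, 0, 0.9, 0, 0, 0], [0, 0, 0.6, 0, 0, 0], [0, 0, 0.35, 0, 0, 0], [0, 0, 0, 0, 0, 0], [0, 0, 0, 0, 0, 0]]])

```text
time_s: 10.8
tool_pos: [0.6669, -0.0398, 0.0387]
eef_rot: [0.0, 0.994, -0.107, 0.001]
ft_force: [1.0, -0.7, 0.1]
finger_gap: 0.0595
grip_force: 0.0
```

Emit:
apply_moves(deltas=[[[0, 0, 0, 0, 0, 0], [0, 0, 0, 0, 0, 0], [0, 0, 0, 0, 0, 0], [0, 0, 0, 0, 0, 0], [0, 0, 0, 0, 0, 0], [0, 0, 0, 0, 0, 0], [0, 0, 0, 0, 0, 0], [0, 0, 0, 0, 0, 0]]], jaw=0)

```text
time_s: 11.6
tool_pos: [0.6662, -0.0403, 0.0377]
eef_rot: [0.0, 0.994, -0.108, 0.0]
ft_force: [-0.7, -0.8, 2.1]
finger_gap: 0.0221
grip_force: 30.0
```

Emit:
apply_moves(deltas=[[[0, 0, -0.4, 0, 0, 0], [0, 0, -0.8, 0, 0, 0], [0, 0, -0.8, 0, 0, 0], [0, 0, -0.8, 0, 0, 0], [0, 0, -0.8, 0, 0, 0], [0, 0, -0.7, 0, 0, 0], [0, 0, -0.3, 0, 0, 0], [0, 0, 0, 0, 0, 0]]])

```text
time_s: 12.4
tool_pos: [0.6671, -0.0403, 0.2241]
eef_rot: [0.0, 0.994, -0.108, 0.002]
ft_force: [0.5, 0.1, -0.8]
finger_gap: 0.022
grip_force: 30.0
```

Emit:
apply_moves(deltas=[[[-0.5, -0.5, 0, 0, 0, 0], [-0.8, -0.79, 0, 0, 0, 0], [-0.8, -0.79, 0, 0, 0, 0], [-0.8, -0.79, 0, 0, 0, 0], [-0.8, -0.79, 0, 0, 0, 0], [-0.8, -0.79, 0, 0, 0, 0], [-0.6, -0.6, 0, 0, 0, 0], [-0.34, -0.34, 0, 0, 0, 0]]])

```text
time_s: 13.2
tool_pos: [0.4967, 0.219, 0.2191]
eef_rot: [0.0, 0.994, -0.107, -0.002]
ft_force: [0.5, -0.1, -0.4]
finger_gap: 0.022
grip_force: 30.0
```

Emit:
apply_moves(deltas=[[[0, 0, 0, 0, 0, 0], [0, 0, 0, 0, 0, 0], [0, 0, 0, 0, 0, 0], [0, 0, 0, 0, 0, 0], [0, 0, 0, 0, 0, 0], [0, 0, 0, 0, 0, 0], [0, 0, 0, 0, 0, 0], [0, 0, 0, 0, 0, 0]]])

```text
time_s: 14.0
tool_pos: [0.4997, 0.217, 0.2214]
eef_rot: [-0.0, 0.994, -0.108, 0.0]
ft_force: [1.4, 0.3, -0.6]
finger_gap: 0.0218
grip_force: 30.0
```

Run:
```python
from h import *
s=get_state();print(s['tool_pos'],s['eef_rot'])
d=snap('scene','s3.png');im=d['color'].copy()
p=s['tool_pos'];g=p+[0,0,.019]; q=proj('s3.png',[g+[0,0,-.056],g,g+[0,0,.018],[.4995,.2165,.014]]);print(q)
u,v=q[1].astype(int);cv2.imwrite('pics/s3c.png',cv2.resize(im[v-60:v+140,u-100:u+100],(600,600)))
```

```text
[0.49970986 0.21697631 0.22141961] [-2.79085864e-05  9.94169887e-01 -1.07825015e-01  1.22288875e-05]
[[257.51580669 233.87522783]
 [254.66571061 200.77908345]
 [253.68132456 189.34810642]
 [264.93640247 316.1747883 ]]
```

View pics/s3c.png

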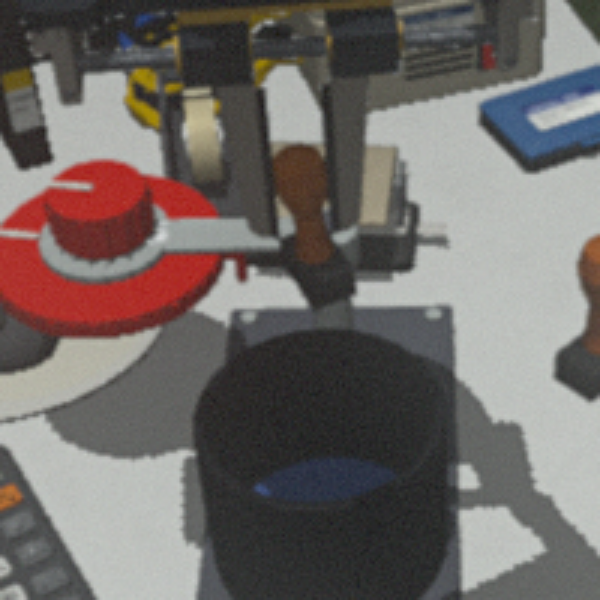

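The crop shows the stamp held above the open pot, its head at (298,148) and base at (325,298). It leans about 0.09 rad, foot towards -y. I'll lower it most of the way and square it with a small roll.

Emit:
apply_moves(deltas=[[[0, 0, 0.5, 0, 0, 0], [0, 0, 0.7, 0, 0, 0], [0, 0, 0.7, 0, 0, 0], [0, 0, 0.7, 0, 0, 0], [0, 0, 0.7, 0, 0, 0], [0, 0, 0.5, 0, 0, 0], [0, 0, 0.2, 0.67, 0, 0], [0, 0, 0, 0, 0, 0]]])

```text
time_s: 14.85
tool_pos: [0.4979, 0.2159, 0.0596]
eef_rot: [-0.04, 0.993, -0.109, 0.002]
ft_force: [-0.4, 0.5, -0.8]
finger_gap: 0.0222
grip_force: 30.0
```

Emit:
apply_moves(deltas=[[[0, 0, 0.05, 0, 0, 0], [0, 0, 0.05, 0, 0, 0], [0, 0, 0.05, 0, 0, 0], [0, 0, 0.03, 0, 0, 0], [0, 0, 0, 0, 0, 0], [0, 0, 0, 0, 0, 0], [0, 0, 0, 0, 0, 0], [0, 0, 0, 0, 0, 0]]])

```text
time_s: 15.65
tool_pos: [0.4998, 0.2176, 0.0543]
eef_rot: [-0.04, 0.993, -0.108, 0.004]
ft_force: [-0.2, 0.3, -0.6]
finger_gap: 0.0218
grip_force: 30.0
```

Emit:
apply_moves(deltas=[[[0, 0, 0.04, 0, 0, 0], [0, 0, 0, 0, 0, 0], [0, 0, 0, 0, 0, 0], [0, 0, 0.03, 0, 0, 0], [0, 0, 0, 0, 0, 0], [0, 0, 0, 0, 0, 0], [0, 0, 0, 0, 0, 0], [0, 0, 0, 0, 0, 0]]])

```text
time_s: 16.45
tool_pos: [0.4999, 0.2179, 0.0515]
eef_rot: [-0.04, 0.993, -0.108, 0.004]
ft_force: [0.7, -0.3, 0.8]
finger_gap: 0.0218
grip_force: 30.0
```

Emit:
apply_moves(deltas=[[[0, 0, 0.03, 0, 0, 0], [0, 0, 0, 0, 0, 0], [0, 0, 0, 0, 0, 0], [0, 0, 0.02, 0, 0, 0], [0, 0, 0, 0, 0, 0], [0, 0, 0, 0, 0, 0], [0, 0, 0, 0, 0, 0], [0, 0, 0, 0, 0, 0]]])

```text
time_s: 17.25
tool_pos: [0.5015, 0.2179, 0.051]
eef_rot: [-0.04, 0.993, -0.108, 0.006]
ft_force: [0.2, -1.9, 9.1]
finger_gap: 0.0222
grip_force: 30.0
```

Emit:
apply_moves(deltas=[[[0, 0, 0, 0, 0, 0], [0, 0, 0, 0, 0, 0], [0, 0, 0, 0, 0, 0], [0, 0, 0, 0, 0, 0], [0, 0, 0, 0, 0, 0], [0, 0, 0, 0, 0, 0], [0, 0, 0, 0, 0, 0], [0, 0, 0, 0, 0, 0]]], jaw=0.5)

```text
time_s: 18.05
tool_pos: [0.4999, 0.218, 0.0495]
eef_rot: [-0.04, 0.993, -0.108, 0.004]
ft_force: [-0.1, 0.4, 0.0]
finger_gap: 0.0462
grip_force: 0.0
```

Emit:
apply_moves(deltas=[[[0, 0, 0, -0.67, 0, 0], [0, 0, -0.4, 0, 0, 0], [0, 0, -0.7, 0, 0, 0], [0, 0, -0.8, 0, 0, 0], [0, 0, -0.8, 0, 0, 0], [0, 0, -0.8, 0, 0, 0], [0, 0, -0.6, 0, 0, 0], [0, 0, -0.2, 0, 0, 0]]])

```text
time_s: 18.85
tool_pos: [0.5014, 0.2184, 0.2247]
eef_rot: [-0.001, 0.994, -0.108, 0.003]
ft_force: [-0.3, 0.2, 0.7]
finger_gap: 0.0458
grip_force: 0.0
```

Run:
```python
from h import *
s=get_state();print(s['tool_pos'],s['eef_rot'])
a=snap('wrist','w4.png')['color'];b=snap('scene','s4.png')['color']
cv2.imwrite('pics/m4.png',np.hstack([cv2.resize(a,(400,300)),cv2.resize(b[180:380,150:417],(400,300))]))
```

```text
[0.50141366 0.21837098 0.2246927 ] [-8.37545021e-04  9.94180481e-01 -1.07692258e-01  2.61688078e-03]
```

View pics/m4.png

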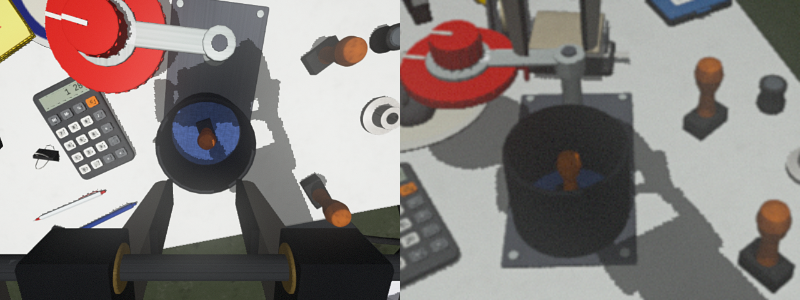

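The stamp stands upright in the pot: head at (206,140) in the left view and (568,160) in the right one. Next I'm going back to the cap.

Emit:
apply_moves(deltas=[[[0.625, -0.5, 0, 0, 0, 0], [0.625, -0.5, 0, 0, 0, 0], [0.625, -0.5, 0, 0, 0, 0], [0.625, -0.5, 0, 0, 0, 0], [0.625, -0.5, 0, 0, 0, 0], [0, 0, 0, 0, 0, 0], [0, 0, 0, 0, 0, 0], [0, 0, 0, 0, 0, 0]]], jaw=1)

```text
time_s: 19.75
tool_pos: [0.6422, 0.2885, 0.2205]
eef_rot: [0.0, 0.994, -0.108, -0.001]
ft_force: [0.0, 0.7, -0.4]
finger_gap: 0.0918
grip_force: 0.0
```

Emit:
apply_moves(deltas=[[[0.04, -0.03, 0.7, 0, 0, 0], [0, 0, 0.8, 0, 0, 0], [0, 0, 0.6, 0, 0, 0], [0, 0, 0.2, 0, 0, 0], [0, 0, 0, 0, 0, 0], [0, 0, 0, 0, 0, 0], [0, 0, 0, 0, 0, 0], [0, 0, 0, 0, 0, 0]]])

```text
time_s: 20.55
tool_pos: [0.6461, 0.29, 0.1313]
eef_rot: [-0.001, 0.994, -0.108, 0.001]
ft_force: [-0.0, -0.2, 0.5]
finger_gap: 0.0918
grip_force: 0.0
```

Emit:
apply_moves(deltas=[[[0, 0, 0, 0, 0, 0], [0, 0, 0, 0, 0, 0], [0, 0, 0, 0, 0, 0], [0, 0, 0, 0, 0, 0], [0, 0, 0, 0, 0, 0], [0, 0, 0, 0, 0, 0], [0, 0, 0, 0, 0, 0], [0, 0, 0, 0, 0, 0]]], jaw=0)

```text
time_s: 21.35
tool_pos: [0.645, 0.2892, 0.1294]
eef_rot: [0.0, 0.994, -0.108, -0.0]
ft_force: [-1.6, -3.6, 0.7]
finger_gap: 0.0512
grip_force: 30.0
```

Run:
```python
from h import *
s=get_state();p=s['tool_pos'];q=s['eef_rot'];print(p,2*np.arctan2(q[2],q[1]),s['ft_force'],s['wrist_torque'],s['finger_gap'])
d=p[:2]-[.608,.179];print(np.hypot(*d),2.807-np.arctan2(d[1],d[0]))
```

```text
[0.64503367 0.28923695 0.12936447] -0.21598877031921968 [-1.55370237 -3.61221368  0.7092514 ] [-0.44354278  0.29518567  0.0475616 ] 0.051202810587024514
0.11629135004823217 1.5603038696117322
```

Emit:
apply_moves(deltas=[[[-0.344, -0.015, 0, 0, 0, -1], [-0.344, -0.015, 0, 0, 0, -1], [-0.344, -0.015, 0, 0, 0, -1], [-0.344, -0.015, 0, 0, 0, -1], [-0.344, -0.015, 0, 0, 0, -1], [-0.344, -0.015, 0, 0, 0, -1], [-0.344, -0.015, 0, 0, 0, -1], [0, 0, 0, 0, 0, 0]]])

```text
time_s: 22.15
tool_pos: [0.5513, 0.2799, 0.1294]
eef_rot: [0.0, 0.952, 0.307, -0.0]
ft_force: [-0.1, -1.2, -2.2]
finger_gap: 0.0512
grip_force: 30.0
```

Run:
```python
from h import *
s=get_state();p=s['tool_pos'];q=s['eef_rot'];print(p,2*np.arctan2(q[2],q[1]),s['ft_force'],s['wrist_torque'],s['finger_gap'])
d=p[:2]-[.608,.179];print(np.hypot(*d),2.807-np.arctan2(d[1],d[0]))
```

```text
[0.55126051 0.27990594 0.12939702] 0.6249809706760197 [-0.1387179  -1.24999951 -2.23663523] [-0.2663697  -0.05564787  0.10973476] 0.05120649935857992
0.11576432703132508 0.723965561711895
```

Good: 6 more rows, about 0.72 rad.

Emit:
apply_moves(deltas=[[[-0.344, -0.015, 0, 0, 0, -1], [-0.344, -0.015, 0, 0, 0, -1], [-0.344, -0.015, 0, 0, 0, -1], [-0.344, -0.015, 0, 0, 0, -1], [-0.344, -0.015, 0, 0, 0, -1], [-0.344, -0.015, 0, 0, 0, -1], [0, 0, 0, 0, 0, 0], [0, 0, 0, 0, 0, 0]]])

```text
time_s: 22.95
tool_pos: [0.5001, 0.2183, 0.1293]
eef_rot: [-0.001, 0.784, 0.621, -0.001]
ft_force: [-4.2, -1.3, 1.2]
finger_gap: 0.051
grip_force: 30.0
```

Run:
```python
from h import *
s=get_state();p=s['tool_pos'];q=s['eef_rot'];print(p,2*np.arctan2(q[2],q[1]),s['ft_force'],s['wrist_torque'],s['finger_gap'])
d=p[:2]-[.608,.179];print(np.hypot(*d),2.807-np.arctan2(d[1],d[0]))
```

```text
[0.50006701 0.218331   0.129319  ] 1.3399384701025425 [-4.19731822 -1.27827204  1.15207772] [-0.13873281  0.74444228 -0.10673545] 0.05102654362029213
0.11487583987837835 0.014854372576315278
```

Emit:
apply_moves(deltas=[[[-0.05, 0, 0, 0, 0, 0], [0, 0, 0, 0, 0, 0], [0, 0, 0, 0, 0, 0.6], [0, 0, 0, 0, 0, 0.9], [0, 0, 0, 0, 0, 0.9], [0, 0, 0, 0, 0, 0.9], [0, 0, 0, 0, 0, 0.9], [0, 0, 0, 0, 0, 0.9]]])

```text
time_s: 23.75
tool_pos: [0.5, 0.2176, 0.1294]
eef_rot: [-0.001, 0.935, 0.355, 0.0]
ft_force: [-3.5, 4.2, 0.2]
finger_gap: 0.0512
grip_force: 30.0
```

Emit:
apply_moves(deltas=[[[0, 0, 0, 0, 0, 0.9], [0, 0, 0, 0, 0, 0.9], [0, 0, 0, 0, 0, 0.9], [0, 0, 0, 0, 0, 0.9], [0, 0, 0, 0, 0, 0.9], [0, 0, 0, 0, 0, 0.9], [0, 0, 0, 0, 0, 0.7], [0, 0, 0, 0, 0, 0]]])

```text
time_s: 24.55
tool_pos: [0.5001, 0.2174, 0.1294]
eef_rot: [-0.001, 1.0, -0.001, 0.0]
ft_force: [-2.3, 4.8, -1.2]
finger_gap: 0.0512
grip_force: 30.0
```

Run:
```python
from h import *
s=get_state();p=s['tool_pos'];q=s['eef_rot'];print(p,2*np.arctan2(q[2],q[1]),s['ft_force'],s['wrist_torque'],s['finger_gap'])
```

```text
[0.50011659 0.21739183 0.12940781] -0.0014049183086010312 [-2.34749391  4.77163764 -1.17909858] [ 0.8989364   0.46574131 -0.13775279] 0.0511983271584709
```

Emit:
apply_moves(deltas=[[[0, 0, 0, 0, 0, 0.4], [0, 0, 0, 0, 0, 0.4], [0, 0, 0, 0, 0, 0], [0, 0, 0, 0, 0, 0], [0, 0, 0, 0, 0, 0], [0, 0, 0, 0, 0, 0], [0, 0, 0, 0, 0, 0], [0, 0, 0, 0, 0, 0]]])

```text
time_s: 25.35
tool_pos: [0.5, 0.2181, 0.1294]
eef_rot: [-0.002, 0.999, -0.046, 0.0]
ft_force: [-1.9, 8.4, -0.8]
finger_gap: 0.0514
grip_force: 30.0
```

Run:
```python
from h import *
s=get_state();p=s['tool_pos'];q=s['eef_rot'];print(p,2*np.arctan2(q[2],q[1]),s['ft_force'],s['wrist_torque'],s['finger_gap'])
```

```text
[0.50003897 0.21812183 0.12944063] -0.09268718013677606 [-1.85193209  8.44306143 -0.76976813] [1.41822834 0.37795573 0.66918924] 0.05135881989895146
```

Emit:
apply_moves(deltas=[[[0, 0, 0, 0, 0, 0], [0, 0, 0, 0, 0, 0], [0, 0, 0, 0, 0, 0], [0, 0, 0, 0, 0, 0], [0, 0, 0, 0, 0, 0], [0, 0, -0.5, 0, 0, 0], [0, 0, -0.9, 0, 0, 0], [0, 0, -0.9, 0, 0, 0]]], jaw=1)

```text
time_s: 26.15
tool_pos: [0.4995, 0.2157, 0.2219]
eef_rot: [0.0, 0.999, -0.048, -0.001]
ft_force: [0.4, -0.8, 0.8]
finger_gap: 0.0917
grip_force: 0.0
```

Emit:
apply_moves(deltas=[[[-0.3, 0.9, -0.2, 0, 0, 0], [-0.3, 0.9, -0.2, 0, 0, 0], [-0.3, 0.9, 0, 0, 0, 0], [-0.3, 0.9, 0, 0, 0, 0], [-0.3, 0.9, 0, 0, 0, 0], [-0.3, 0.9, 0, 0, 0, 0], [-0.3, 0.9, 0, 0, 0, 0], [0, 0, 0, 0, 0, 0]]])

```text
time_s: 26.95
tool_pos: [0.3913, -0.03, 0.2376]
eef_rot: [0.001, 0.999, -0.051, 0.0]
ft_force: [0.4, 1.0, 0.6]
finger_gap: 0.092
grip_force: 0.0
```

Run:
```python
from h import *
snap('scene','s5.png')
a=cv2.imread('pics/t1.png');b=snap('top','t5.png')['color']
cv2.imwrite('pics/m5.png',np.hstack([cv2.resize(x[160:310,205:405],(400,300)) for x in (a,b)]))
```

```text
(no output)
```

View pics/m5.png

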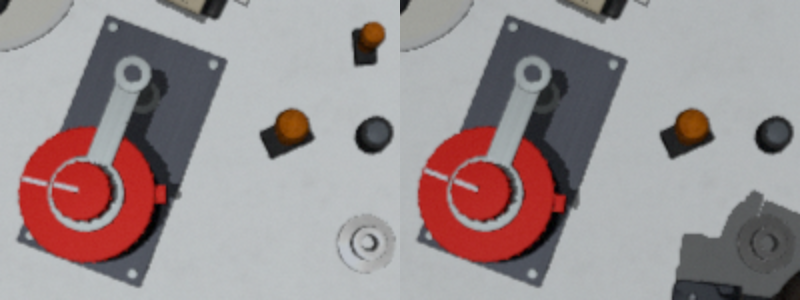

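The final view (right) shows the arm back over the pot. The cap line, at (450,180), sits slightly clockwise of where it started, which fits with the cap being at its stop. The loupe and flange have not moved.

```bash
python3 -c "
from plant import *
print(close_job())"
```

```text
the job is handed in; nothing more can be done
None
```

I handed the job in at about 27 s of the 72 s allowed: the stamp stands upright in the pot, the cap is swung back and screwed to its stop, and the flange and loupe look unmoved; no verdict was returned.

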